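# Register a detector module in the corner of an alignment fixture

### The job

Lift the detector module out of the steel parts tray and lay it flat on the dark fixture plate, its long edge without the connector against the longer metal stop and a short edge against the shorter stop. Push it fully home into that corner and finish while still holding it there with the gripper, with a light steady push of roughly 5 to 15 N on both stops at once; do not let go. Leave the lens tube, the terminal block and the screwdriver where they are.

Things in the scene. Friction and masses are not known exactly. Their poses are not given: they have to be found in the camera images.
- module: Loose detector module, 0.2-0.45 kg, flat in the tray. Aluminium base plate 70 (x) x 90 (y) x 12 mm; on it a black housing to grip, 36 (x) x 46 (y) mm, from 12 to 47 mm up, centred 8 mm to +x of the base centre, glass window on top; white connector 10 x 40 x 8 mm in the middle of the -x long edge. Origin: centre of the underside; z up, x away from the connector, y along the length.
- connector (a point): Point on the middle of the top of the module's white connector, 28 mm towards -x from the module's origin, 20 mm above the underside.
- fixture: Fixed dark metal plate 200 x 200 x 12 mm with two rigid aluminium stop bars (all slippery, friction about 0.2) meeting at its +x +y corner. Origin: centre of its underside, at table height; z up. Inner face of the long stop at x = +75 mm (stops +x motion), of the short stop at y = +75 mm (stops +y motion). A seated module has its axes parallel to the fixture's and its origin at (40, 30, 12) mm.
- long_stop: The longer stop bar of the fixture, aluminium, 165 mm along the fixture's y (from y = -75 to +90 mm), 15 mm wide, its top 10 mm above the plate. Its origin is the fixture's origin.
- short_stop: The shorter stop bar of the fixture, aluminium, 95 mm along the fixture's x (from x = -20 to +75 mm), 15 mm wide, its top 10 mm above the plate. Its origin is the fixture's origin.
- tray: Shallow open steel parts tray, fixed, 240 (x) x 180 (y) mm outside, walls 5 mm thick and 18 mm high, floor 5 mm thick. Origin: centre of the underside, at table height. The module lies in its -x half.
- lens_tube: Bystander: dark upright lens tube, diameter 30 mm, 22 mm high, standing in the tray's +x half. Origin: centre of its foot.
- terminal_block: Bystander: red terminal block 35 x 70 x 22 mm with two black posts 14 mm high, on the table beyond the work. Origin: centre of its underside.
- screwdriver: Bystander: screwdriver lying on the table beyond the work.
Things that resemble listed ones, but are neither listed nor needed, are in the scene too. There is more than one size of the module; the one meant has the size given above.

How it is judged:
By the outcome, as a careful person would: the job done as asked, in the order asked, and still so for the second after the job is handed in, while the arm keeps its last pose, push and grip.
It also fails if it takes over 50 s, if anything falls off the work surface, if the arm or the gripper's body presses on something with over 40 N, if the wrist force passes 120 N, or if a joint passes its speed limit or range.

### The arm

A 6-joint arm with a two-finger parallel gripper is mounted at the origin on the work surface. World frame = base frame: x ahead of the robot, y to its left, z up, the work surface at z = 0. Lengths are in mm, angles in rad, forces in N, time in s.
With the tool pointing down it reaches from about 275 to 750 mm from the base axis. Payload 10.2 kg.
Tool frame: the origin (TCP) lies between the finger pads; the fingertips stand 17 mm ahead of it and the grasp point (between the pads) lies 2 mm behind it (tips_ahead is the distance from the TCP to the fingertips, in mm); z points along the fingers, y is the line along which they close (so a half turn about z gives the same grasp; the last joint's range is limited). The gripper opens to 85 mm and grips with 20 to 120 N. Pads are 22 mm wide; open, the fingers measure 114 mm over their backs; the gripper's body (76 mm by 85 mm) begins 54 mm behind the grasp point. The pads swing forward as they close: fully open they stand 13 mm farther back than shut.
Start: joints at [-1.452, 0.313, 1.498, -0, 1.331, -0.223], TCP at [175.959, -494.641, 248.294] pointing down, gripper open.
Joint ranges: [-2.94, 2.94], [-0.97, 2.17], [0.19, 2.56], [-1.23, 4.37], [0.02, 3.11], [-2.88, 2.88]. Speed limits (rad/s): [2.39, 2.39, 3.01, 3.14, 3.14, 3.14].

### API

Orientations are given as a unit quaternion [w, x, y, z].
In Python, from rig import sense, capture, finish_job, boxes_of, tips_ahead gives the robot as it stands.
- The arm moves only by the tool drive_tool, never from a script. Its argument "commands" is text: rows parted by semicolons, each of 7 numbers parted by spaces: the shift along the world's x, y, z in units of 0.1 m (1.0 is 0.1 m), then the turn, a rotation vector about the world's x, y, z in units of pi/4 rad (1.0 is pi/4 rad), then the opening in per cent of the stroke, from 0 (shut) to 100 (fully open). A call has 1 to 20 rows; each row shifts and turns the commanded pose from where the row before left it; what a row does not reach is not made up. A row lasts 1/12 s, in which the tool goes at most 41.7 mm and 7.16 degrees, less where a joint would pass 70% of its speed; a pose out of reach is approached as far as the arm can. A call with a number of a shift or a turn outside -1 to 1 is refused whole. A call with a gripper value outside its range is refused whole. The fingers move at their own pace and stop on an object; "force" is the grip in N (left out, the last holds). Time passes only in rows, so rows that do not move let the fingers close. It gives the time, the measured TCP pose, the force, the opening and the grip force at its end, in the units of the state.
- sense(): the state, without advancing time (a new reading comes with each control period).
- capture(name): name is "scene" or "top"; returns a dict with "pixels" (420x560x3 uint8, blue, green, red), "fov_y" (degrees; the focal length in pixels is half the picture's height over the tangent of half this angle, whatever the lens; pixels are square), "cx", "cy" (the principal point, pixels), "k1" (the pictures are not rectified: a ray, as slopes to the right and down, at radius r is drawn at 1 + k1 r^2 times it, then the intrinsics apply), "position" and "attitude" of the camera in the world. Camera axes: x right, y down, z forward; pixel columns grow to the right and rows downward; lengths in mm; the calibration is good to about 2 mm. A picture is of the moment at which its call begins. There is no depth.
- finish_job(): hands the job in; it is judged then, once.
Trained networks look in a picture, given as the dict that the camera call returned (one of the last four; its "shot" number tells which), for a name from the list of things; names that differ only in an ending like _2 or _b are one class to them, and where a whole thing is asked for, a point or a joint stands for the part that bears it (a point fixed in the world has none). Each returns a list of dicts, best first, with "confidence" (0 to 1); they miss things now and then, are a little off and sometimes report something else, mostly with a low value. They report only what shows in the picture. A call takes as long as a camera call. They do not tell look-alikes from the thing itself.
- boxes_of(picture, name): "position" ([column, row] in pixels, amid what is visible of it).
The state is a dict: "time_s": time; "joints": joint angles; "dq": joint speeds; "tau": joint torques, N m; "eef_pos": TCP position; "ee_rot": TCP orientation; "force": force on the tool from outside, world axes, zero at the start; "wrist_torque": the same for the moment, N m; "grip_width": opening from 0.0 (shut) to 1.0 (fully open); "grip_force": force on a finger pad.
Only numpy, scipy, OpenCV 4.12 (cv2) and the standard library are available. Lean on these libraries where they do the work, as an engineer would, in place of code of your own. Each camera call takes 0.05 s, during which the arm holds its last target. There are 200 camera calls.

## Working session

There is one attempt and no reset: what is moved stays moved. The work goes in short steps, Python scripts to look and compute and a tool call to move; the robot and the scene stay as the last step left them, time stands still between calls to the robot, and variables do not carry over. Pictures are saved under pics/ and viewed, at most 10 in all, crops included, and the job is handed in when it is done.

Besides the shell and the picture viewer there is one more tool, called after "Request:" as a command line: name --argument value ..., lists and objects as JSON in quotes. drive_tool: Moves the arm, as the interface text tells. Shifts and turns lie within -1 to 1; 1 stands for 0.1 m of shift or pi/4 rad of turn. Its arguments: {"type":"object","properties":{"commands":{"type":"string"},"force":{"type":"number"}},"required":["commands"]}

```bash
ls; mkdir -p pics; cat > h.py <<'E'
import numpy as np, cv2
from rig import sense, capture, finish_job, boxes_of, tips_ahead
from scipy.spatial.transform import Rotation as R
def rot(a):
    a=np.array(a,float)
    return a if a.shape==(3,3) else R.from_quat(a,scalar_first=True).as_matrix()
def K(p):
    f=p["pixels"].shape[0]/2/np.tan(np.radians(p["fov_y"])/2)
    return f,np.array([p["cx"],p["cy"]],float)
def proj(p,X):
    f,c=K(p); v=(np.atleast_2d(X)-np.array(p["position"]))@rot(p["attitude"])
    s=v[:,:2]/v[:,2:]; r2=(s**2).sum(1,keepdims=True)
    return c+f*s*(1+p["k1"]*r2)
def unproj(p,uv,z):
    f,c=K(p); d=(np.atleast_2d(uv)-c)/f; s=d.copy()
    for _ in range(20): s=d/(1+p["k1"]*(s**2).sum(1,keepdims=True))
    v=np.c_[s,np.ones(len(s))]@rot(p["attitude"]).T
    o=np.array(p["position"]); return o+v*((z-o[2])/v[:,2:])
E
python3 - <<'E'
from h import *
print(sense(), tips_ahead)
for n in("top","scene"):
    p=capture(n); cv2.imwrite(f"pics/{n}1.png",p["pixels"])
    print({k:v for k,v in p.items() if k!="pixels"})
    for o,z in(("module",30),("connector",25),("fixture",12),("long_stop",22),("short_stop",22),("tray",5),("lens_tube",20),("terminal_block",22),("screwdriver",10)):
        for b in boxes_of(p,o): print(n,o,np.round(b["position"]),round(b["confidence"],2),unproj(p,b["position"],z).round()[0])
E
```

```text
pics
{'time_s': 0.0, 'joints': array([-1.45239105e+00,  3.13459125e-01,  1.49843806e+00,  1.50811561e-05,
        1.33101569e+00, -2.23423956e-01]), 'dq': array([ 1.06162113e-03,  4.38918396e-04,  3.88414106e-04,  5.12966502e-04,
       -1.56854529e-03,  3.50199123e-05]), 'tau': array([ 5.64650713e-05, -4.12265539e+01, -2.59741294e+01, -1.96023780e-04,
        4.14313894e-03, -1.85411733e-05]), 'eef_pos': array([ 175.93699154, -494.38950894,  247.73002986]), 'ee_rot': array([-6.58819622e-04,  9.85429709e-01,  1.70081903e-01,  4.19597806e-05]), 'force': array([-1.20456714,  0.27607191,  0.16984758]), 'wrist_torque': array([ 0.00355438, -0.00076671, -0.00039028]), 'grip_force': 0.0, 'grip_width': 0.9953962738182446} 17.0
{'fov_y': 55.698937403153884, 'cx': 277.2668645162182, 'cy': 212.36305601166802, 'k1': -0.06619487806541875, 'position': array([407.82073363, -35.17530584, 847.65747495]), 'attitude': array([ 0.06173261, -0.70159779,  0.70797944, -0.05210315]), 'shot': 1}
top module [355. 255.] 0.93 [ 451. -183.   30.]
top module [361. 340.] 0.84 [ 282. -190.   30.]
top module [453. 24
[... 900 characters left out ...]
40286, -0.23797561]), 'shot': 2}
scene module [183. 163.] 0.91 [ 310. -205.   30.]
scene module [105. 231.] 0.78 [ 489. -401.   30.]
scene module [209. 205.] 0.59 [ 482. -190.   30.]
scene connector [183. 165.] 0.66 [ 311. -204.   25.]
scene connector [206. 204.] 0.63 [ 468. -192.   25.]
scene connector [107. 232.] 0.55 [ 486. -398.   25.]
scene fixture [396. 195.] 0.66 [567. 211.  12.]
scene long_stop [400. 207.] 0.91 [619. 188.  22.]
scene short_stop [435. 198.] 0.77 [617. 276.  22.]
scene tray [228. 225.] 0.74 [ 527. -165.    5.]
scene lens_tube [230. 235.] 0.75 [ 575. -174.   20.]
scene terminal_block [270. 318.] 0.65 [ 796. -174.   22.]
scene screwdriver [415. 298.] 0.6 [835.  85.  10.]
```

View pics/top1.png

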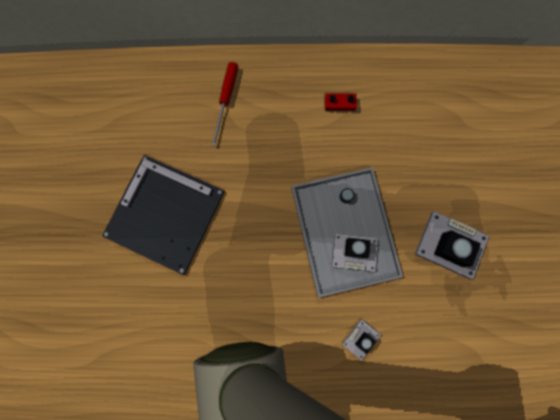

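```bash
python3 - <<'E'
import cv2,numpy as np
i=cv2.imread("pics/top1.png")
a=cv2.resize(i[150:310,285:485],None,fx=4,fy=4,interpolation=cv2.INTER_CUBIC)[:600,:800]
cv2.imwrite("pics/c1.png",a)
b=cv2.resize(i[150:275,95:235],None,fx=4.5,fy=4.5,interpolation=cv2.INTER_CUBIC)
cv2.imwrite("pics/c2.png",b[:600])
E
```

```text
(no output)
```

View pics/c1.png

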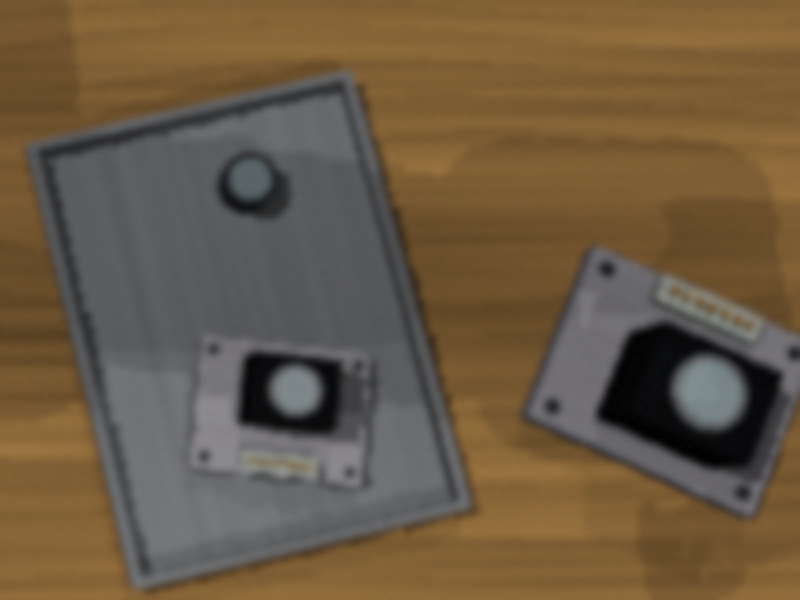

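View pics/c2.png

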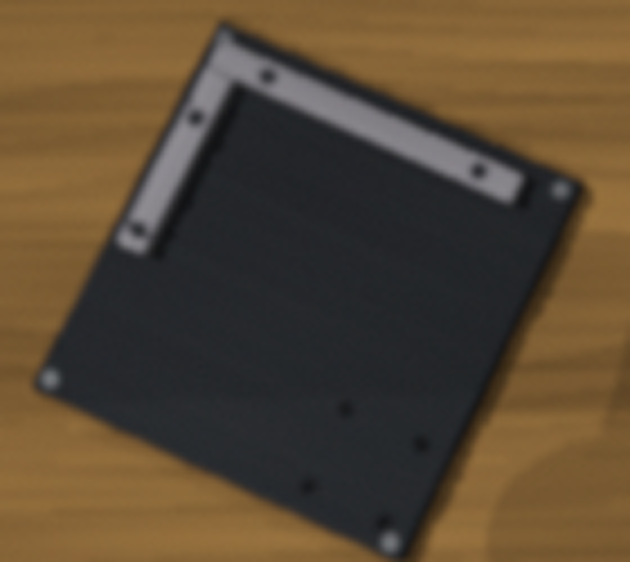

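The top view shows three possible modules: (355,255) in the tray, (361,340) small on the table, and (453,246) large on the table. The crop confirms that the one in the tray has its connector on the lower edge (about pixel 355,266). The fixture stops meet at about (148,157), with the long stop running right and down.

```bash
cat >> h.py <<'E'
from scipy.optimize import least_squares
def fit(p,pts,uv,z,x0):
    pts=np.array(pts,float); uv=np.array(uv,float)
    def w(q):
        c,s=np.cos(q[2]),np.sin(q[2]); return np.c_[q[0]+c*pts[:,0]-s*pts[:,1],q[1]+s*pts[:,0]+c*pts[:,1],pts[:,2]+z]
    r=least_squares(lambda q:(proj(p,w(q))-uv).ravel(),x0,x_scale=[10,10,.1])
    return r.x,np.abs(r.fun).max()
E
python3 - <<'E'
from h import *
p=capture("top")
t=lambda a,s,o:(np.array(a)+.5)/s-.5+np.array(o)
m=t([(207,333),(378,355),(363,490),(190,470)],4,(285,150))
W=unproj(p,m,17);print(W.round(1),np.linalg.norm(np.diff(W,axis=0),axis=1))
mod,e=fit(p,[(35,45,12),(35,-45,12),(-35,-45,12),(-35,45,12)],m,5,[450,-183,0]);print("mod",mod,e)
h=t([(247,350),(340,358),(335,433),(240,424)],4,(285,150))
print("housing",fit(p,[(26,23,47),(26,-23,47),(-10,-23,47),(-10,23,47)],h,5,[450,-183,0]))
f=t([(222,22),(588,185),(403,560),(35,385)],4.5,(95,150))
fx,e=fit(p,[(100,100,12),(100,-100,12),(-100,-100,12),(-100,100,12)],f,0,[540,216,-.4]);print("fix",fx,e)
s=t([(523,178),(513,205),(238,85),(150,252),(118,238)],4.5,(95,150))
print("stops",fit(p,[(90,-75,22),(75,-75,22),(75,75,22),(-20,75,22),(-20,90,22)],s,0,[540,216,-.4]))
y=R.from_quat(sense()["ee_rot"],scalar_first=True).as_matrix()[:,1];print("tool y",y,np.degrees(np.arctan2(y[1],y[0])))
E
```

```text
[[ 498.  -148.1   17. ]
 [ 485.5 -237.6   17. ]
 [ 415.5 -226.6   17. ]
 [ 426.8 -137.1   17. ]] [90.35140736 70.87432036 90.15052236]
mod [ 4.56423191e+02 -1.87325324e+02 -1.40706884e-01] 0.6269376257087629
housing (array([ 4.56613080e+02, -1.83403626e+02, -1.07921513e-01]), np.float64(0.5129134073897035))
fix [ 5.45430595e+02  2.20411704e+02 -4.35253552e-01] 1.043514733301663
stops (array([ 5.44791548e+02,  2.21395281e+02, -4.44977983e-01]), np.float64(1.4650398589170663))
tool y [ 3.35156258e-01 -9.42162556e-01 -4.18224863e-05] -70.41795980974955
```

Request:
drive_tool --commands "0.24 0.257 -0.08 0 0 -0.05 100;0.24 0.257 -0.08 0 0 -0.05 100;0.24 0.257 -0.08 0 0 -0.05 100;0.24 0.257 -0.08 0 0 -0.05 100;0.24 0.257 -0.08 0 0 -0.05 100;0.24 0.257 -0.08 0 0 -0.05 100;0.24 0.257 -0.08 0 0 -0.05 100;0.24 0.257 -0.08 0 0 -0.05 100;0.24 0.257 -0.08 0 0 -0.05 100;0.24 0.257 -0.08 0 0 -0.05 100;0.24 0.257 -0.08 0 0 -0.05 100;0.24 0.257 -0.08 0 0 -0.05 100;0 0 0 0 0 0 100;0 0 0 0 0 0 100" --force 60

```text
time_s: 2.22
eef_pos: [464.5, -185.1, 151.9]
ee_rot: [-0.0, 0.998, -0.063, -0.0]
force: [-0.5, -0.2, 0.1]
grip_width: 0.999
grip_force: 0.0
```

Request:
drive_tool --commands "0 -0.01 -0.2 0 0 0 100;0 0 -0.2 0 0 0 100;0 0 -0.2 0 0 0 100;0 0 -0.2 0 0 0 100;0 0 -0.15 0 0 0 100;0 0 -0.1 0 0 0 100;0 0 -0.05 0 0 0 100;0 0 0 0 0 0 100"

```text
time_s: 2.88
eef_pos: [463.5, -187.7, 41.9]
ee_rot: [-0.0, 0.998, -0.065, -0.0]
force: [1.1, 0.7, -0.1]
grip_width: 1.004
grip_force: 0.0
```

```bash
python3 - <<'E'
from h import *
s=sense();print(s["eef_pos"],s["force"])
p=capture("scene")
i=p["pixels"]; c=proj(p,[[460,-190,40]])[0].astype(int);print(c)
a=i[c[1]-70:c[1]+60,c[0]-90:c[0]+90]
cv2.imwrite("pics/c3.png",cv2.resize(a,None,fx=4,fy=4,interpolation=cv2.INTER_CUBIC))
E
```

```text
[ 463.51658733 -187.7427094    41.925809  ] [ 1.08549067  0.6701825  -0.0734629 ]
[205 195]
```

View pics/c3.png

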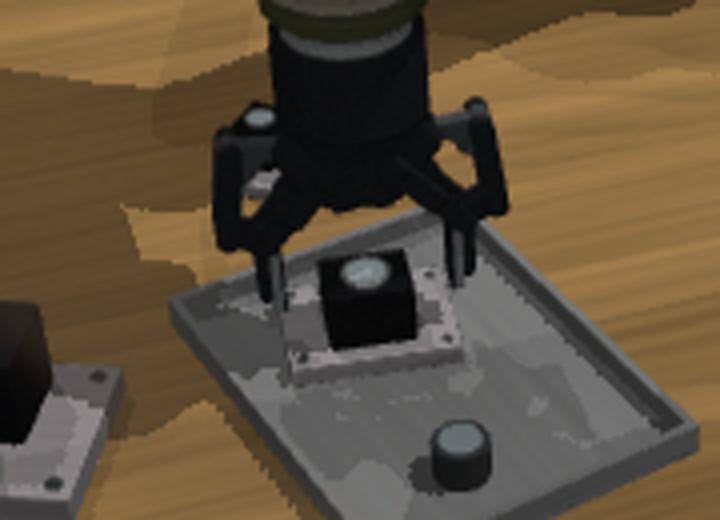

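The crop shows the fingers on either side of the black housing (about 205,200 in the full frame), clear of the tray wall, so I'm closing the gripper.

Request:
drive_tool --commands "0 0 0 0 0 0 50;0 0 0 0 0 0 30;0 0 0 0 0 0 10;0 0 0 0 0 0 0;0 0 0 0 0 0 0;0 0 0 0 0 0 0;0 0 0 0 0 0 0;0 0 0 0 0 0 0;0 0 0 0 0 0 0;0 0 0 0 0 0 0" --force 60

```text
time_s: 3.77
eef_pos: [464.4, -187.5, 43.2]
ee_rot: [0.0, 0.998, -0.065, 0.001]
force: [-0.3, -0.0, 6.0]
grip_width: 0.523
grip_force: 62.6
```

Request:
drive_tool --commands "0 0 0.1 0 0 0 0;0 0 0.15 0 0 0 0;0 0 0.2 0 0 0 0;0 0 0.2 0 0 0 0;0 0 0.2 0 0 0 0;0 0 0.1 0 0 0 0;0 0 0 0 0 0 0;0 0 0 0 0 0 0" --force 80

```text
time_s: 4.43
eef_pos: [463.8, -187.1, 137.1]
ee_rot: [-0.0, 0.998, -0.065, -0.0]
force: [0.7, -0.7, -3.1]
grip_width: 0.519
grip_force: 83.2
```

```bash
python3 - <<'E'
from h import *
s=sense();print(s["eef_pos"],s["force"],s["wrist_torque"],s["joints"].round(2))
p=capture("scene")
c=proj(p,[[460,-190,130]])[0].astype(int);print(c)
o=(c[0]-70,c[1]-50);print(o)
a=p["pixels"][o[1]:o[1]+120,o[0]:o[0]+150]
cv2.imwrite("pics/c4.png",cv2.resize(a,None,fx=5,fy=5,interpolation=cv2.INTER_CUBIC))
E
```

```text
[ 463.77724314 -187.07108317  137.0530264 ] [ 0.65278254 -0.67820591 -3.11041148] [ 0.03584549 -0.01340353 -0.02775573] [-0.62  0.38  1.72  0.    1.04  1.08]
[202 159]
(np.int64(132), np.int64(109))
```

View pics/c4.png

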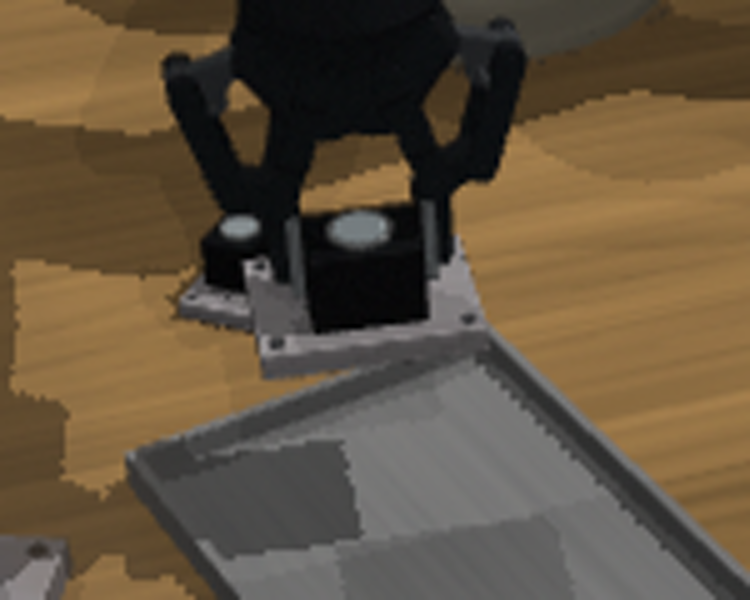

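The module is up and held square: its near edge spans about (185,181)-(230,175) in the frame. I'll refine the fixture pose from the first top picture before carrying it over.

```bash
python3 - <<'E'
from h import *
p=capture("top"); i=cv2.imread("pics/top1.png")
sub=i[140:285,90:240]; hsv=cv2.cvtColor(sub,cv2.COLOR_BGR2HSV)
m=((hsv[...,1]<85)).astype(np.uint8)
m=cv2.morphologyEx(m,cv2.MORPH_OPEN,np.ones((3,3)))
m=cv2.morphologyEx(m,cv2.MORPH_CLOSE,np.ones((9,9)))
cs,_=cv2.findContours(m,cv2.RETR_EXTERNAL,cv2.CHAIN_APPROX_NONE); c=max(cs,key=cv2.contourArea)[:,0]+[90,140]
W=unproj(p,c,12)[:,:2]
r=cv2.minAreaRect(W.astype(np.float32)); print(len(c),r)
# per-side robust lines in fixture frame guess
q=np.array([545.1,220.9]);a=-.44;Rm=np.array([[np.cos(a),-np.sin(a)],[np.sin(a),np.cos(a)]])
L=(W-q)@Rm
for n,ax,sg in(("+x",0,1),("-x",0,-1),("+y",1,1),("-y",1,-1)):
    k=(abs(L[:,ax]*sg-100)<8)&(abs(L[:,1-ax])<85); vx,vy,x0,y0=cv2.fitLine(L[k].astype(np.float32),cv2.DIST_HUBER,0,.01,.01).ravel()
    d=(vx,vy); ang=-np.arctan(d[ax]/d[1-ax]) if ax==0 else np.arctan(d[ax]/d[1-ax])
    off=(x0,y0)[ax]-d[ax]/d[1-ax]*(x0,y0)[1-ax]; print(n,k.sum(),"off",off.round(1),"dyaw",ang.round(4))
E
```

```text
322 ((544.8117065429688, 221.7091064453125), (199.9344482421875, 197.47218322753906), 65.12403106689453)
+x 69 off 97.1 dyaw 0.0061
-x 70 off -98.1 dyaw 0.0064
+y 70 off 99.0 dyaw 0.0081
-y 72 off -98.0 dyaw 0.0067
```

Request:
drive_tool --commands "0.098 0.34 0.02 0 0 -0.033 0;0.098 0.34 0.02 0 0 -0.033 0;0.098 0.34 0 0 0 -0.033 0;0.098 0.34 0 0 0 -0.033 0;0.098 0.34 0 0 0 -0.033 0;0.098 0.34 0 0 0 -0.033 0;0.098 0.34 0 0 0 -0.033 0;0.098 0.34 0 0 0 -0.033 0;0.098 0.34 0 0 0 -0.033 0;0.098 0.34 0 0 0 -0.033 0;0.098 0.34 0 0 0 -0.033 0;0.098 0.34 0 0 0 -0.033 0;0 0 0 0 0 0 0;0 0 0 0 0 0 0;0 0 0 0 0 0 0"

```text
time_s: 5.78
eef_pos: [581.0, 220.3, 140.0]
ee_rot: [0.001, 0.976, -0.218, -0.001]
force: [-0.6, 0.2, -1.7]
grip_width: 0.52
grip_force: 83.5
```

Request:
drive_tool --commands "0 0 -0.15 0 0 0.009 0;0 0 -0.2 0 0 0 0;0 0 -0.2 0 0 0 0;0 0 -0.15 0 0 0 0;0 0 -0.1 0 0 0 0;0 0 -0.05 0 0 0 0;0 0 0 0 0 0 0;0 0 0 0 0 0 0"

```text
time_s: 6.45
eef_pos: [581.9, 220.4, 56.9]
ee_rot: [-0.0, 0.977, -0.215, 0.0]
force: [-1.6, 0.9, -1.7]
grip_width: 0.516
grip_force: 83.6
```

```bash
python3 - <<'E'
from h import *
s=sense();print(s["eef_pos"],s["force"],s["wrist_torque"])
p=capture("scene")
c=proj(p,[[590,225,40]])[0].astype(int);o=(c[0]-80,c[1]-65);print(o)
a=p["pixels"][o[1]:o[1]+120,o[0]:o[0]+160]
cv2.imwrite("pics/c5.png",cv2.resize(a,None,fx=5,fy=5,interpolation=cv2.INTER_CUBIC))
E
```

```text
[581.92694644 220.39082448  56.89701115] [-1.60119773  0.94504555 -1.65471815] [ 0.03002293 -0.01585509  0.00128657]
(np.int64(329), np.int64(124))
```

View pics/c5.png

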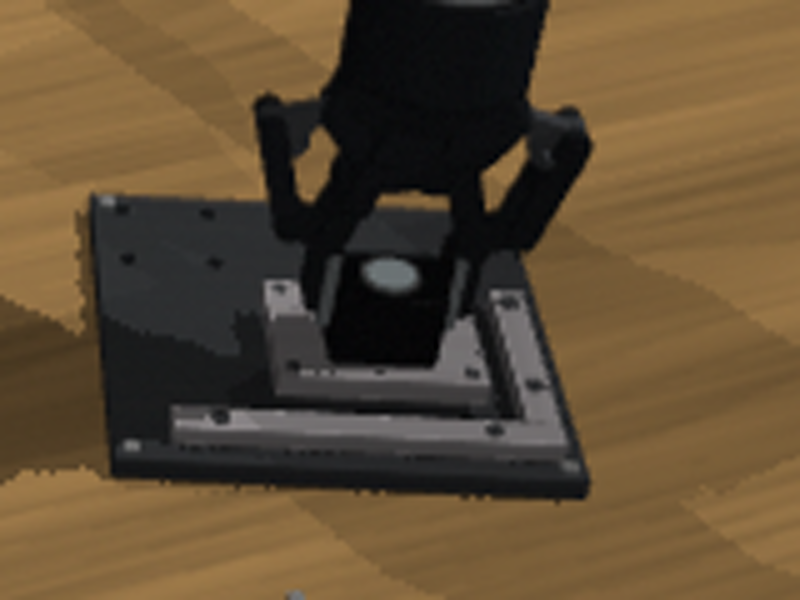

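The module hovers just above the plate, inside the corner and clear of both stops. Now I lower it gently.

Request:
drive_tool --commands "0 0 -0.02 0 0 0 0;0 0 -0.02 0 0 0 0;0 0 -0.01 0 0 0 0;0 0 -0.01 0 0 0 0;0 0 0 0 0 0 0;0 0 0 0 0 0 0"

```text
time_s: 7.0
eef_pos: [581.6, 220.8, 50.3]
ee_rot: [-0.0, 0.977, -0.215, 0.0]
force: [0.2, -0.1, -1.3]
grip_width: 0.523
grip_force: 83.5
```

Request:
drive_tool --commands "0 0 -0.005 0 0 0 0;0 0 -0.005 0 0 0 0;0 0 0 0 0 0 0;0 0 0 0 0 0 0"

```text
time_s: 7.33
eef_pos: [581.8, 220.8, 50.3]
ee_rot: [-0.0, 0.977, -0.215, 0.0]
force: [-1.6, 0.1, 6.5]
grip_width: 0.52
grip_force: 84.7
```

Request:
drive_tool --commands "0.0265 0.0098 0 0 0 0 0;0.0265 0.0098 0 0 0 0 0;0.0265 0.0098 0 0 0 0 0;0.0265 0.0098 0 0 0 0 0;0.0265 0.0098 0 0 0 0 0;0 0 0 0 0 0 0;0 0 0 0 0 0 0"

```text
time_s: 7.92
eef_pos: [595.7, 225.7, 50.4]
ee_rot: [-0.0, 0.977, -0.215, 0.001]
force: [0.4, -0.9, 5.3]
grip_width: 0.524
grip_force: 84.6
```

Request:
drive_tool --commands "0.009 -0.0042 0 0 0 0 0;0.009 -0.0042 0 0 0 0 0;0.009 -0.0042 0 0 0 0 0;0 0 0 0 0 0 0;0 0 0 0 0 0 0"

```text
time_s: 8.33
eef_pos: [597.9, 224.7, 50.3]
ee_rot: [-0.0, 0.977, -0.215, 0.001]
force: [-1.0, 1.5, 6.1]
grip_width: 0.525
grip_force: 84.7
```

Request:
drive_tool --commands "0.009 -0.0042 0 0 0 0 0;0 0 0 0 0 0 0;0.009 -0.0042 0 0 0 0 0;0 0 0 0 0 0 0;0 0 0 0 0 0 0"

```text
time_s: 8.75
eef_pos: [598.4, 224.5, 50.4]
ee_rot: [-0.0, 0.977, -0.215, -0.001]
force: [-8.3, 3.5, 11.1]
grip_width: 0.525
grip_force: 85.1
```

Request:
drive_tool --commands "0.0042 0.0091 0 0 0 0 0;0.0042 0.0091 0 0 0 0 0;0.0042 0.0091 0 0 0 0 0;0.0042 0.0091 0 0 0 0 0;0 0 0 0 0 0 0;0 0 0 0 0 0 0"

```text
time_s: 9.25
eef_pos: [599.8, 227.2, 50.3]
ee_rot: [0.001, 0.977, -0.215, -0.002]
force: [-12.0, -3.3, 13.4]
grip_width: 0.522
grip_force: 85.5
```

Request:
drive_tool --commands "0.0042 0.0091 0 0 0 0 0;0 0 0 0 0 0 0;0 0 0 0 0 0 0"

```text
time_s: 9.5
eef_pos: [600.1, 228.0, 50.4]
ee_rot: [0.001, 0.977, -0.215, -0.002]
force: [-12.6, -2.5, 14.2]
grip_width: 0.527
grip_force: 85.5
```

Request:
drive_tool --commands "0.0042 0.0091 -0 0 0 0 0;0 0 0 0 0 0 0;0 0 0 0 0 0 0"

```text
time_s: 9.75
eef_pos: [600.2, 228.1, 50.4]
ee_rot: [0.002, 0.977, -0.215, -0.002]
force: [-16.0, -7.4, 16.9]
grip_width: 0.521
grip_force: 85.8
```

```bash
cat > st.py <<'E'
from h import *
a=-.433;Rm=np.array([[np.cos(a),-np.sin(a)],[np.sin(a),np.cos(a)]])
P=[];F=[]
for k in range(5):
    p=capture("scene"); s=sense(); P.append(s["eef_pos"]);F.append(np.r_[s["force"],s["wrist_torque"]])
P=np.mean(P,0);F=np.mean(F,0)
print("loc pos",((P[:2]-[544.9,221.6])@Rm).round(2),P[2].round(2),"loc F",(F[:2]@Rm).round(2),F[2:].round(2), "yaw",np.degrees(2*np.arctan2(s["ee_rot"][2],s["ee_rot"][1])).round(2),"grip",s["grip_width"],s["time_s"])
E
python3 - <<'E'
from st import *
c=proj(p,[[600,230,40]])[0].astype(int);o=(c[0]-70,c[1]-60)
cv2.imwrite("pics/c6.png",cv2.resize(p["pixels"][o[1]:o[1]+110,o[0]:o[0]+150],None,fx=5,fy=5,interpolation=cv2.INTER_CUBIC))
E
```

```text
loc pos [47.47 29.06] 50.42 loc F [-11.24 -14.06] [16.33 -1.14  2.35 -0.49] yaw -24.88 grip 0.5269009028430812 10.0
```

View pics/c6.png

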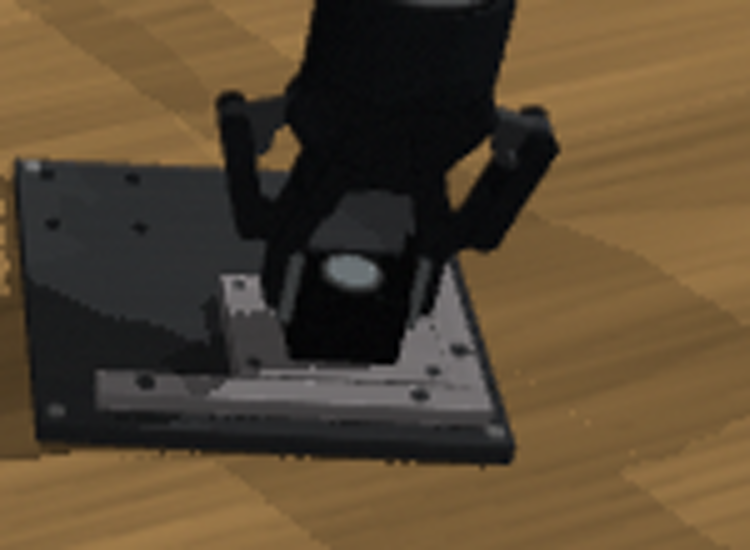

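Request:
drive_tool --commands "0 0 0.005 0 0 -0.01 0;0 0 0 0 0 0 0;0 0 0 0 0 0 0"

```text
time_s: 10.25
eef_pos: [600.2, 228.1, 50.5]
ee_rot: [0.002, 0.976, -0.218, -0.002]
force: [-13.9, -8.1, 13.1]
grip_width: 0.524
grip_force: 85.5
```

```bash
python3 st.py
```

```text
loc pos [47.45 29.09] 50.46 loc F [ -9.27 -12.73] [13.2  -1.07  2.09  0.49] yaw -25.2 grip 0.522906248081462 10.5
```

Request:
drive_tool --commands "0.002 -0.001 0.005 0 0 0.004 0;0 0 0 0 0 0 0;0 0 0 0 0 0 0"

```text
time_s: 10.75
eef_pos: [600.2, 228.1, 50.5]
ee_rot: [0.002, 0.976, -0.217, -0.002]
force: [-12.1, -6.5, 11.2]
grip_width: 0.523
grip_force: 85.0
```

```bash
python3 st.py
```

```text
loc pos [47.49 29.09] 50.5 loc F [ -8.89 -11.39] [ 9.8  -1.02  2.    0.12] yaw -25.07 grip 0.5186825100935545 11.0
```

Request:
drive_tool --commands "0 0 0 0.004 -0.006 0 0;0 0 0 0 0 0 0;0 0 0 0 0 0 0"

```text
time_s: 11.25
eef_pos: [600.1, 228.0, 50.4]
ee_rot: [-0.0, 0.976, -0.217, -0.001]
force: [-11.9, -6.5, 9.3]
grip_width: 0.52
grip_force: 85.0
```

```bash
echo 'print(s["ee_rot"].round(4))
q=R.from_quat(s["ee_rot"],scalar_first=True).as_matrix()[:,2];print("tilt",(q*1000).round(2))' >> st.py; python3 st.py
```

```text
loc pos [47.42 28.97] 50.35 loc F [ -8.68 -11.1 ] [ 9.85 -1.26  2.09  0.06] yaw -25.07 grip 0.5226998369193645 11.5
[-2.000e-04  9.762e-01 -2.170e-01 -7.000e-04]
tilt [-1.21e+00  5.80e-01 -1.00e+03]
```

Request:
drive_tool --commands "0 0 0 0 0 0 0;0 0 0 0 0 0 0;0 0 0 0 0 0 0;0 0 0 0 0 0 0;0 0 0 0 0 0 0;0 0 0 0 0 0 0"

```text
time_s: 12.0
eef_pos: [600.1, 228.0, 50.4]
ee_rot: [-0.0, 0.976, -0.217, -0.001]
force: [-12.1, -6.2, 9.7]
grip_width: 0.52
grip_force: 85.0
```

```bash
python3 - <<'E'
from st import *
c=proj(p,[[605,235,20]])[0].astype(int);o=(c[0]-60,c[1]-45)
cv2.imwrite("pics/c7.png",cv2.resize(p["pixels"][o[1]:o[1]+75,o[0]:o[0]+100],None,fx=8,fy=8,interpolation=cv2.INTER_CUBIC))
E
```

```text
loc pos [47.41 28.97] 50.36 loc F [ -8.41 -10.73] [10.   -1.25  2.1   0.06] yaw -25.07 grip 0.52504485158262 12.25
[-1.000e-04  9.762e-01 -2.170e-01 -7.000e-04]
tilt [-1.24e+00  5.70e-01 -1.00e+03]
```

View pics/c7.png

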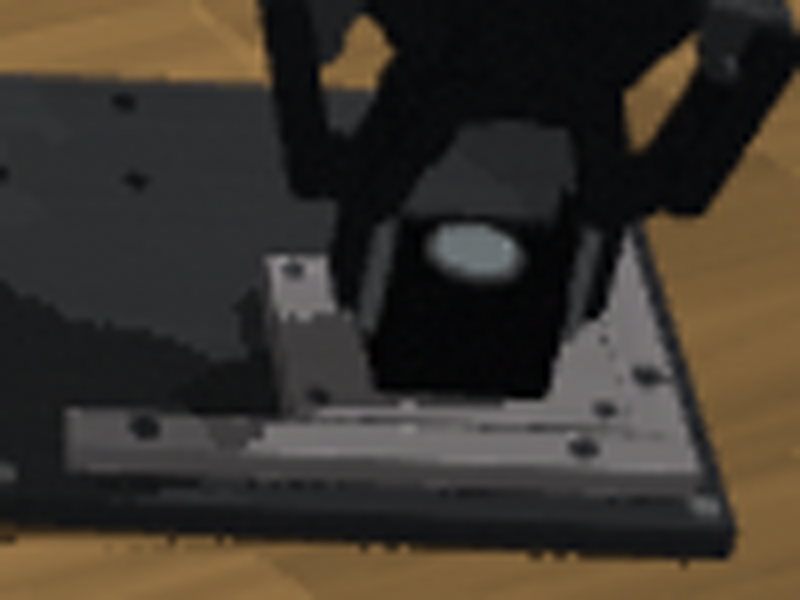

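The crop shows the module sitting flush along both stops with no visible gap. I'll add a touch more push towards the long stop and hand in.

Request:
drive_tool --commands "0.002 -0.001 0 0 0 0 0;0 0 0 0 0 0 0;0 0 0 0 0 0 0"

```text
time_s: 12.5
eef_pos: [600.1, 228.0, 50.4]
ee_rot: [-0.0, 0.976, -0.217, -0.001]
force: [-13.7, -5.9, 10.7]
grip_width: 0.521
grip_force: 85.1
```

```bash
python3 - <<'E'
from st import *
if ((F[:2]@Rm<-7)&(F[:2]@Rm>-14)).all(): print(finish_job())
E
```

```text
loc pos [47.43 28.96] 50.37 loc F [ -9.89 -11.02] [10.31 -1.21  2.25  0.04] yaw -25.07 grip 0.5240037153040764 12.75
[-2.000e-04  9.762e-01 -2.170e-01 -9.000e-04]
tilt [-1.64e+00  6.70e-01 -1.00e+03]
the job is handed in; nothing more can be done
None
```

The module from the tray is seated flat in the fixture corner and still gripped, with the wrist sensor reading about 10 N towards the long stop and 11 N towards the short stop; I handed the job in at about 12.8 s.

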